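# Set out a weighted polishing place on the specimen-preparation bench

### The arm

A 7-joint arm with a two-finger parallel gripper is mounted at the origin on the work surface. World frame = base frame: x ahead of the robot, y to its left, z up, the work surface at z = 0. Lengths are in m, angles in rad, forces in N, time in s.
With the tool pointing down it reaches from about 0.425 to 0.825 m from the base axis. Payload 3.6 kg.
Tool frame: the origin (TCP) lies at the very end of the fingers, on their centre line; the grasp point (between the pads) lies 19 mm behind it; x points along the fingers, y is the direction in which the jaws open and shut, and the axes are right-handed (so a half turn about x gives the same grasp; the last joint's range is limited). The gripper opens to 85 mm and grips with 20 to 120 N. Pads are 22 mm wide; open, the fingers measure 114 mm over their backs; the gripper's body (76 mm by 85 mm) begins 54 mm behind the grasp point. The pads swing forward as they close: fully open they stand 13 mm farther back than shut.
Start: joints at [-1.181, 0.615, -0.013, 1.423, 0.008, 1.103, -0.04], TCP at [0.263, 0.595, 0.231] pointing down, gripper open.
Joint ranges: [-3.12, 3.12], [-0.3, 2.06], [-1.34, 1.32], [0.26, 2.42], [-1.36, 4.5], [0.01, 1.98], [-2.84, 2.84]. Speed limits (rad/s): [2.79, 2.79, 3.14, 3.14, 3.14, 3.14, 3.14].

### API

Orientations are given as a rotation vector (axis times angle).
In Python, from plant import bot gives the robot as it stands. The module is installed in compiled form; this text tells all that it offers.
- The arm moves only by the tool arm_command, never from a script. Its argument "targets" is text: rows parted by semicolons, each of 6 numbers parted by spaces: the shift along the world's x, y, z in mm, then the turn, a rotation vector about the world's x, y, z in degrees. In form: tx ty tz rx ry rz; .... A call has 1 to 20 rows; each row is the pose to reach, as a shift and turn from the pose commanded when the call began; what a row does not reach only later rows make up. A row lasts 1/12 s, in which the tool goes at most 41.7 mm and 7.16 degrees, less where a joint would pass 70% of its speed; a pose out of reach is approached as far as the arm can. A call with a gripper value outside its range is refused whole. "fingers" is the opening, from 0 (shut) to 1 (fully open), set as the call begins (left out, the last holds). The fingers move at their own pace and stop on an object; "squeeze" is the grip in N (left out, the last holds). Time passes only in rows, so rows that repeat a pose let the fingers close. It gives the time, the measured TCP pose, the force and the opening at its end, in the units of the state.
- bot.sense(): the state, without advancing time (a new reading comes with each control period).
- bot.capture(name): name is "scene" or "top" or "wrist"; returns the picture (384x512x3 uint8, red, green, blue); there is no depth.
- bot.get_calibration(name): a dict with "mtx" (3x3 intrinsics, pixels), "R" (3x3) and "t" (3): a world point X has camera coordinates R X + t. Camera axes: x right, y down, z forward; pixel columns grow to the right and rows downward; lengths in m; the calibration is good to about 2 mm. A picture is of the moment at which its call begins: read the wrist's pose just before it. get_calibration takes no time and is no camera call; for the wrist camera it gives the pose at the moment of the call.
- bot.close_job(): hands the job in, once; it reports no verdict.
The state is a dict: "t": time; "q": joint angles; "qd": joint speeds; "joint_torque": joint torques, N m; "tool_pos": TCP position; "ee_rot": TCP orientation; "ft_force": force on the tool from outside, world axes, zero at the start; "moment": the same for the moment, N m; "width": opening from 0.0 (shut) to 1.0 (fully open).
Only numpy, scipy, OpenCV 4.12 (cv2) and the standard library are available. Lean on these libraries where they do the work, as an engineer would, in place of code of your own. Each camera call takes 0.05 s, during which the arm holds its last target.

### The job

Set out the polishing place: stand the round specimen mount in the middle of the black rubber polishing pad and set the stemmed steel weight, stem up, centred on top of that mount. Stand the small white bottle on the bench midway between the centres of the pad and the square drilled steel plate, and the low jar on the bench straight behind the plate (on its far side as seen from the robot), centred on the plate's back edge with about a finger's width (15 mm) of bench between them. Do not tip the bottle over, and leave the square mount and the steel cup where they are.

Things in the scene. Friction and masses are not known exactly. Their poses are not given: they have to be found in the camera images.
- pad: The black rubber polishing pad, fixed to the bench: a flat rectangle 130 mm along its own x, 100 mm along its own y, 3 mm thick. Origin: centre of its underside, on the bench top (z = 0). Its x axis points away from the robot, turned by at most 0.2 rad. It stands beside the plate, sometimes left and sometimes right of it; the line joining their centres runs along the pad's own y axis, the centres 235 to 245 mm apart.
- plate: The drilled specimen-holder plate, fixed to the bench: bare steel, square, 110 by 110 mm, 10 mm thick, with four round 28 mm holes. Origin: centre of its underside, on the bench top. It is turned like the pad: its own x axis points away from the robot, so its back edge is the one at x = +55 mm.
- mount: The round specimen mount, loose: an upright black resin cylinder, 40 mm in diameter, 28 mm high, with a small steel rectangle flush in its top. 45 to 80 g. Origin: centre of its underside; z up.
- weight: The stemmed steel weight, loose, 225 to 390 g: a round foot 46 mm in diameter and 20 mm high with a round stem 16 mm in diameter standing 30 mm up from the middle of the foot (50 mm high in all). Origin: centre of the foot's underside; z up along the stem.
- bottle: The small white plastic bottle with a grey cap, loose and upright: 75 mm high over its cap, straight round body 44 mm in diameter up to 45 mm, narrower above. 75 to 130 g. Origin: centre of its underside; z up. (The taller bottles at the back of the bench are not meant.)
- jar: The low jar, loose: grey plastic with a white lid, round, 42 mm high: straight body 56 mm in diameter up to 30 mm, lid 54 mm in diameter. 90 to 160 g. Origin: centre of its underside; z up.
- square_mount: A square black resin mount, 34 by 34 mm, 26 mm high, loose; not part of the job, to be left where it stands. Origin: centre of its underside.
- cup: An open steel cup, 60 mm in diameter at the rim, 55 mm high, loose; not part of the job, to be left where it stands. Origin: centre of its underside.

How it is judged:
At the end, for the whole second after the job is handed in: All upright, released, still: round mount on pad within 12 mm of its centre; weight on mount within 9 mm of centre; bottle on bench, within 15 mm of the pad-plate centre line, under 136 mm from both centres; jar on bench, at most 33 mm behind plate, within 15 mm of its middle (horizontal distance between mount and pad below 0.012 m and height (world z) of mount below 0.006 m and angle between each of mount, weight, bottle, jar's own z axis and vertical below 0.1 rad and horizontal distance between weight and mount below 0.009 m and z of weight in the frame of mount between 0.024 and 0.033 m and horizontal distance between bottle and pad below 0.136 m and horizontal distance between bottle and plate below 0.136 m and x of bottle in the frame of pad between -0.015 and 0.015 m and height (world z) of each of bottle, jar below 0.005 m and x of jar in the frame of plate between 0.08 and 0.116 m and y of jar in the frame of plate between -0.015 and 0.015 m and linear speed of each of mount, weight, bottle, jar below 0.02 m/s); the robot touches nothing.
It fails at once if the bottle is tipped over (angle between bottle's own z axis and vertical above 0.6 rad).
It fails at once if the square mount is disturbed (distance of square_mount from where it was at the start of the episode above 0.02 m).
It fails at once if the steel cup is disturbed (distance of cup from where it was at the start of the episode above 0.02 m).
It also fails if it takes over 109 s, if anything falls off the work surface, if the arm or the gripper's body presses on something with over 40 N, if the wrist force passes 120 N, or if a joint passes its speed limit or range.

## Working session

There is one attempt and no reset: what is moved stays moved. The work goes in short steps, Python scripts to look and compute and a tool call to move; the robot and the scene stay as the last step left them, time stands still between calls to the robot, and variables do not carry over. Pictures are saved under pics/ and viewed, and the job is handed in when it is done.

Besides the shell and the picture viewer there is one more tool, called after ">>>" by a JSON object that holds its "op" and its "data", one argument or row to a line. arm_command: Moves the arm, as the interface text tells. Its arguments: {"type":"object","properties":{"targets":{"type":"string"},"fingers":{"type":"number"},"squeeze":{"type":"number"}},"required":["targets"]}

```bash
mkdir -p pics; python3 - <<'E'
from plant import bot
import cv2
s=bot.sense();print(s)
for n in("scene","top","wrist"):
    c=bot.get_calibration(n);print(n,c)
    cv2.imwrite(f"pics/{n}0.png",bot.capture(n)[:,:,::-1])
E
```

```text
{'t': 0.0, 'q': array([-1.18151142,  0.61592349, -0.01262861,  1.42491614,  0.0081095 ,
        1.1033745 , -0.04042255]), 'qd': array([-0.00020123,  0.00099008, -0.00163092, -0.00046164, -0.00047318,
       -0.00055473, -0.00036804]), 'joint_torque': array([ 1.27547178e-04, -4.69208014e+01,  2.58965436e-01, -1.71039158e+01,
        9.85388935e-03,  9.53135634e-03, -3.60386068e-06]), 'tool_pos': array([0.26221911, 0.59392538, 0.23012961]), 'ee_rot': array([ 0.32411305,  1.5465818 , -0.32810073]), 'ft_force': array([ 0.68031706,  0.40387117, -0.75363015]), 'moment': array([ 0.02131912, -0.02153507, -0.01077441]), 'width': 0.9998125669628991}
scene {'mtx': array([[445.65119259,   0.        , 259.76384524],
       [  0.        , 445.65119259, 193.66359362],
       [  0.        ,   0.        ,   1.        ]]), 'R': array([[ 0.42399432,  0.90549918,  0.01732186],
       [ 0.62903745, -0.28067508, -0.72493681],
       [-0.65156788,  0.31826519, -0.68859754]]), 't': array([-0.2276791 , -0.26290358,  1.48822531])}
top {'mtx': array([[468.22891156,   0.        , 257.96827949],
       [  0.        , 468.22891156, 191.75070833],
       [  0.        ,   0.        ,   1.        ]]), 'R': array([[ 0.02963058, -0.99955731, -0.0026844 ],
       [-0.97470792, -0.0282986 , -0.22168369],
       [ 0.22150959,  0.00918512, -0.97511494]]), 't': array([0.00764501, 0.51396523, 1.07058816])}
wrist {'mtx': array([[332.024539  ,   0.        , 252.23611367],
       [  0.        , 332.024539  , 183.53077296],
       [  0.        ,   0.        ,   1.        ]]), 'R': array([[ 0.40482181,  0.91439231, -0.00244903],
       [ 0.87456301, -0.38640383,  0.29297034],
       [ 0.26694351, -0.12074262, -0.95611839]]), 't': array([-0.64924619, -0.03704172,  0.38069233])}
```

View pics/top0.png

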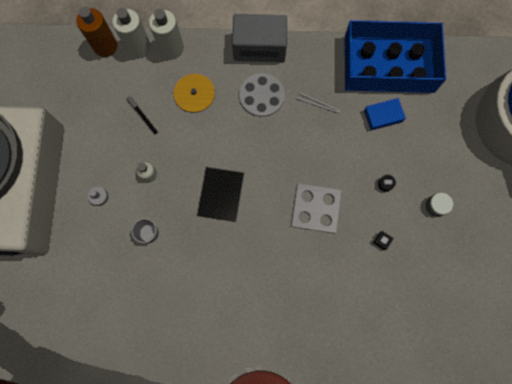

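View pics/scene0.png

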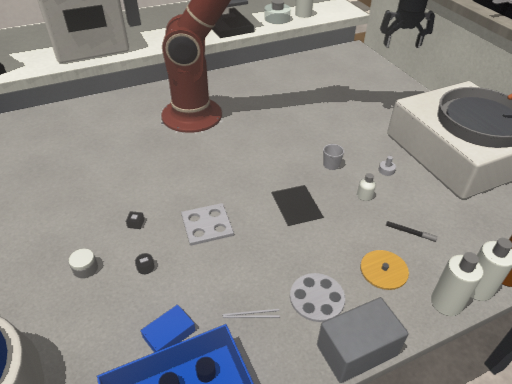

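View pics/wrist0.png

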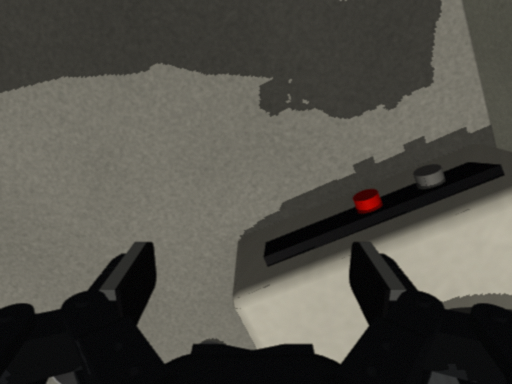

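The top view shows the pad at (220,193), plate (317,208), round mount (387,183), weight (97,196), bottle (145,172), jar (440,204), square mount (383,240) and cup (144,232). Next I'll measure each with masks.

```bash
cat > h.py <<'E'
import numpy as np, cv2
from plant import bot
def ray(c,u,v,z):
    R,t,K=c["R"],c["t"],c["mtx"]
    C=-R.T@t; d=R.T@np.linalg.solve(K,[u,v,1.0])
    return C+d*(z-C[2])/d[2]
def proj(c,X):
    p=c["mtx"]@(c["R"]@np.asarray(X,float)+c["t"]); return p[:2]/p[2]
E
python3 - <<'E'
from h import *
im=cv2.imread("pics/top0.png")
g=im.max(2).astype(int)
c=bot.get_calibration("top"); print("cam",-c["R"].T@c["t"])
crop=im[140:270,70:470]; 
cv2.imwrite("pics/topL.png",cv2.resize(im[150:260,75:265],None,fx=4,fy=4,interpolation=cv2.INTER_NEAREST))
cv2.imwrite("pics/topR.png",cv2.resize(im[150:260,280:470],None,fx=4,fy=4,interpolation=cv2.INTER_NEAREST))
def comps(m,name,z):
    n,l,s,ce=cv2.connectedComponentsWithStats(m.astype(np.uint8))
    for i in range(1,n):
        x,y,w,h,a=s[i]
        if a>25 and 130<ce[i][1]<270 and 70<ce[i][0]<470:
            cn,_=cv2.findContours((l==i).astype(np.uint8),0,2)
            print(name,s[i],ce[i].round(1),ray(c,*ce[i],z)[:2].round(4),cv2.minAreaRect(cn[0]))
comps(g<45,"dark",0.003)
comps(g>125,"bright",0.01)
E
```

```text
cam [0.26359392 0.01235264 1.15790473]
dark [ 198  168   45   53 1843] [220.  193.9] [0.5175 0.1189] ((220.01734924316406, 194.00311279296875), (38.00593185424805, 49.29169464111328), 10.124671936035156)
dark [378 175  17  17 165] [385.2 183.6] [ 0.5565 -0.2989] ((385.8000183105469, 183.1000213623047), (14.310833930969238, 17.441329956054688), 63.43495178222656)
dark [426 197  14  19  91] [429.8 208.1] [ 0.4964 -0.4086] ((430.50006103515625, 208.00003051757812), (20.124608993530273, 8.944271087646484), 63.43495178222656)
dark [373 232  19  18 161] [381.4 240.8] [ 0.4106 -0.285 ] ((382.1153869628906, 240.57691955566406), (14.699555397033691, 15.254256248474121), 33.6900634765625)
bright [140 162  13  15  86] [147.6 170.3] [0.5721 0.3052] ((147.10826110839844, 170.11856079101562), (9.764230728149414, 14.646345138549805), 21.037511825561523)
bright [ 293  185   48   47 1279] [317.1 207.9] [ 0.4873 -0.1254] ((316.8199768066406, 207.75999450683594), (43.69919967651367, 42.567832946777344), 8.130102157592773)
bright [431 192  23  22 373] [442.1 202.9] [ 0.5093 -0.4374] ((442.0000305175781, 202.99998474121094), (22.62741470336914, 19.798988342285156), 45.0)
bright [142 226  11  15  68] [146.4 233.1] [0.4118 0.2952] ((146.25001525878906, 232.75003051757812), (9.899495124816895, 10.60660171508789), 45.0)
```

View pics/topL.png

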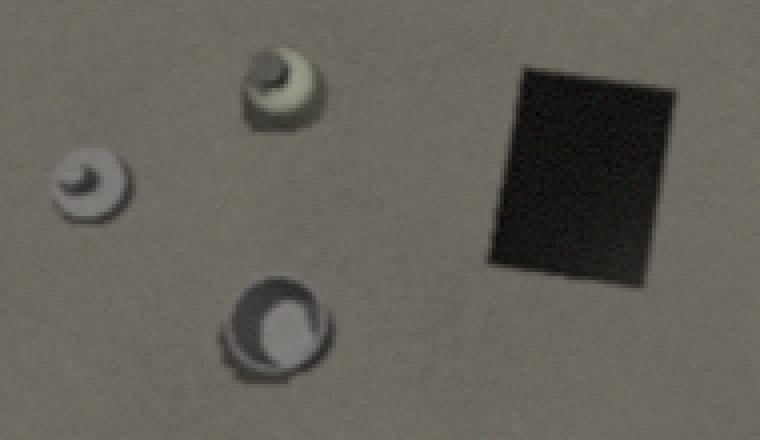

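View pics/topR.png

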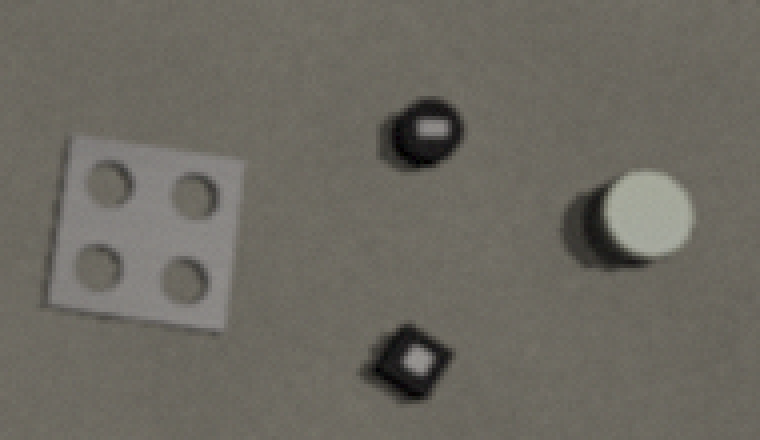

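```bash
python3 - <<'E'
from h import *
from scipy.spatial.transform import Rotation as Ro
c=bot.get_calibration("top")
for n,u,v,z in [("mount",388,181.8,.028),("jar",442.1,203.2,.042),("weight",97.75,196.2,.02),("bottlecap",141.75,167,.075),("bottleSh",145.7,172,.045),("cup",144.75,231.5,.055),("sq",384.75,239.75,.026)]:
    print(n,ray(c,u,v,z)[:2].round(4))
# plate/pad corners (from crops /4)
L=np.array([[523,68],[677,91],[645,288],[488,264]])/4+[75,150]
R=np.array([[71,135],[244,158],[227,330],[49,306]])/4+[280,150]
for n,P,z in (("pad",L,.003),("plate",R,.01)):
    w=np.array([ray(c,*(p-.4),z)[:2] for p in P]); print(n,w.round(4).tolist(),w.mean(0).round(4),[np.linalg.norm(w[i]-w[i-1]).round(4) for i in range(4)], (w[0]+w[1]-w[2]-w[3]))
s=bot.sense(); print(s["t"],Ro.from_rotvec(s["ee_rot"]).as_matrix().round(3))
w=bot.get_calibration("wrist"); print("wrist cam pos",-w["R"].T@w["t"])
E
```

```text
mount [ 0.555  -0.2992]
jar [ 0.5016 -0.4249]
weight [0.4992 0.4214]
bottlecap [0.5624 0.3034]
bottleSh [0.5582 0.3007]
cup [0.4097 0.2883]
sq [ 0.4105 -0.2873]
pad [[0.5881, 0.1599], [0.5757, 0.0608], [0.448, 0.0761], [0.4603, 0.1749]] [0.518  0.1179] [np.float64(0.1286), np.float64(0.0999), np.float64(0.1286), np.float64(0.0995)] [ 0.25537663 -0.03027071]
plate [[0.549, -0.0755], [0.5372, -0.1845], [0.428, -0.173], [0.4397, -0.0632]] [ 0.4885 -0.124 ] [np.float64(0.1099), np.float64(0.1095), np.float64(0.1098), np.float64(0.1104)] [ 0.21844915 -0.02388736]
0.15 [[-0.001  0.404  0.915]
 [-0.002  0.915 -0.404]
 [-1.    -0.002  0.   ]]
wrist cam pos [0.1936244  0.62537187 0.3734023 ]
```

The sizes check out: the pad measures 128.6×99.7 and the plate 110×110, with centres 244 mm apart and a yaw of about −0.118. I'm moving above the round mount with the jaws along world x.

>>> {"op": "arm_command", "data": {
  "targets": "240 -250 0 0 0 -33;240 -250 0 0 0 -33;240 -250 0 0 0 -50;240 -250 0 0 0 -50;240 -250 0 0 0 -50;240 -250 0 0 0 -66.2;240 -250 0 0 0 -66.2;240 -250 0 0 0 -66.2;293 -893 -30 0 0 -66.2;293 -893 -30 0 0 -66.2;293 -893 -30 0 0 -66.2;293 -893 -30 0 0 -66.2;293 -893 -30 0 0 -66.2;293 -893 -30 0 0 -66.2;293 -893 -30 0 0 -66.2;293 -893 -30 0 0 -66.2;293 -893 -30 0 0 -66.2;293 -893 -30 0 0 -66.2;293 -893 -30 0 0 -66.2;293 -893 -30 0 0 -66.2",
  "fingers": 1,
  "squeeze": 60
}}

```text
t: 1.82
tool_pos: [0.5404, -0.1449, 0.2082]
ee_rot: [1.209, 1.21, -1.209]
ft_force: [1.0, 0.4, 0.1]
width: 1.001
```

>>> {"op": "arm_command", "data": {
  "targets": "12 -140 -5 0 0 0;12 -140 -5 0 0 0;12 -140 -5 0 0 0;12 -140 -5 0 0 0;12 -140 -5 0 0 0;12 -140 -5 0 0 0"
}}

```text
t: 2.32
tool_pos: [0.5521, -0.2839, 0.2028]
ee_rot: [1.211, 1.209, -1.212]
ft_force: [0.5, 0.6, -0.2]
width: 0.998
```

```bash
cat >> h.py <<'E'
def look(name,f,s=1.5):
    c=bot.get_calibration(name); im=bot.capture(name)[:,:,::-1].copy()
    cv2.imwrite(f"pics/{f}.png",im); cv2.imwrite(f"pics/{f}v.png",cv2.resize(im,None,fx=s,fy=s)); np.savez(f"pics/{f}.npz",**c); return c,im
def st():
    s=bot.sense(); print(round(s["t"],2),s["tool_pos"].round(4),s["ee_rot"].round(3),s["ft_force"].round(1),round(s["width"],3)); return s
E
python3 - <<'E'
from h import *
st(); c,im=look("wrist","w1")
print("expected mount px",proj(c,[.555,-.2992,.028]), proj(c,[.555,-.2992,0]))
E
```

```text
2.32 [ 0.5521 -0.2839  0.2028] [ 1.211  1.209 -1.212] [ 0.5  0.6 -0.2] 0.998
expected mount px [255.98037209 177.39662649] [255.72714868 170.25405605]
```

View pics/w1v.png

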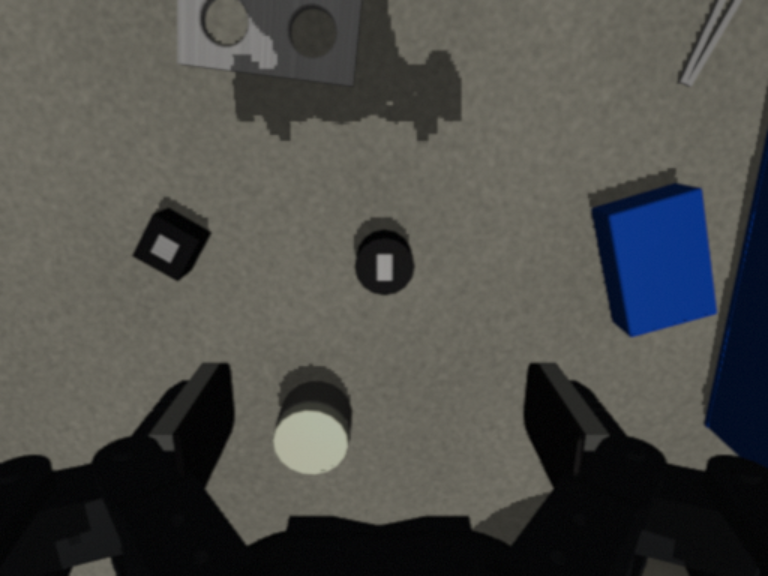

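The mount's insert appears at pixel (256,178) against the predicted (256,177), so the top-camera position holds. I'll descend over it.

>>> {"op": "arm_command", "data": {
  "targets": "3 -15 -40 0 0 0;3 -15 -80 0 0 0;3 -15 -120 0 0 0;3 -15 -145 0 0 0;3 -15 -150 0 0 0;3 -15 -150 0 0 0;3 -15 -150 0 0 0"
}}

```text
t: 2.95
tool_pos: [0.5573, -0.2973, 0.0549]
ee_rot: [1.209, 1.208, -1.207]
ft_force: [-0.2, -1.1, -0.1]
width: 0.999
```

```bash
python3 - <<'E'
from h import *
st(); c=bot.get_calibration("wrist"); 
z=np.load("pics/w1.npz"); print(ray(z,256.3,178,.028),"jar",ray(z,207.3,294,.042))
E
```

```text
2.95 [ 0.5573 -0.2973  0.0549] [ 1.209  1.208 -1.207] [-0.2 -1.1 -0.1] 0.999
[ 0.55531791 -0.29982587  0.028     ] jar [ 0.5029339  -0.42416329  0.042     ]
```

>>> {"op": "arm_command", "data": {
  "targets": "-2 -2 -25 0 0 0;-2 -2 -45 0 0 0;-2 -2 -50 0 0 0;-2 -2 -50 0 0 0"
}}

```text
t: 3.28
tool_pos: [0.5543, -0.2997, 0.0042]
ee_rot: [1.209, 1.209, -1.208]
ft_force: [-0.3, -1.2, 0.4]
width: 0.997
```

>>> {"op": "arm_command", "data": {
  "targets": "0 0 0 0 0 0;0 0 0 0 0 0;0 0 0 0 0 0;0 0 0 0 0 0;0 0 0 0 0 0;0 0 0 0 0 0;0 0 0 0 0 0;0 0 0 0 0 0",
  "fingers": 0,
  "squeeze": 40
}}

```text
t: 3.95
tool_pos: [0.5547, -0.3006, 0.005]
ee_rot: [1.21, 1.207, -1.208]
ft_force: [-0.1, 0.0, 6.2]
width: 0.453
```

The grip width of about 39 mm matches the 40 mm mount. Now I'll lift and carry it to the pad.

>>> {"op": "arm_command", "data": {
  "targets": "0 0 20 0 0 0;0 0 55 0 0 0;0 0 95 0 0 0;-3 35 110 0 0 0;-36 418 110 0 0 0;-36 418 110 0 0 0;-36 418 110 0 0 0;-36 418 110 0 0 0;-36 418 110 0 0 0;-36 418 110 0 0 0;-36 418 110 0 0 0;-36 418 110 0 0 0;-36 418 110 0 0 0;-36 418 110 0 0 0;-36 418 110 0 0 0;-36 418 110 0 0 0;-36 418 110 0 0 0;-36 418 110 0 0 0;-36 418 60 0 0 0;-36 418 60 0 0 0"
}}

```text
t: 5.62
tool_pos: [0.5155, 0.1157, 0.0603]
ee_rot: [1.207, 1.211, -1.217]
ft_force: [-1.9, -0.7, -1.3]
width: 0.456
```

```bash
python3 - <<'E'
from h import *
st(); c,im=look("wrist","w2"); t,im2=look("top","t2")
print(proj(c,[.518,.118,.003]), proj(c,[*bot.sense()["tool_pos"]]))
E
```

```text
5.62 [0.5155 0.1157 0.0603] [ 1.207  1.211 -1.217] [-1.9 -0.7 -1.3] 0.456
[257.44888856 201.12907926] [253.66068597 247.55753033]
```

View pics/w2v.png

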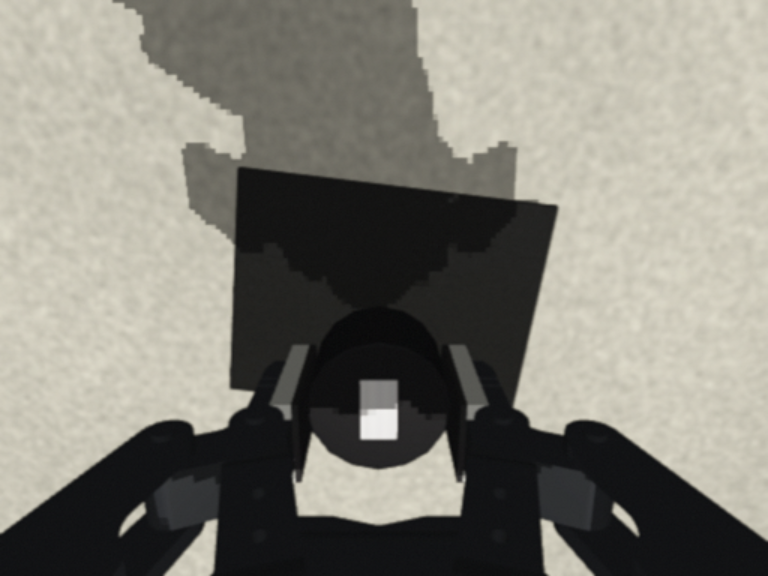

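The mount is held upright with its insert at view pixel (378,409). The pad corners are at (238,167), (557,206) and (231,388).

```bash
python3 - <<'E'
from h import *
z=np.load("pics/w2.npz")
P=[ray(z,u/1.5,v/1.5,.003)[:2] for u,v in((238,167),(557,206),(231,388))]
print(P,"centre",(P[1]+P[2])/2, np.linalg.norm(P[0]-P[1]),np.linalg.norm(P[0]-P[2]))
for h in(.075,.085,.095): print(h,ray(z,378/1.5,409/1.5,h))
st()
E
```

```text
[array([0.45950023, 0.17470744]), array([0.58673145, 0.15880848]), array([0.44771402, 0.07656669])] centre [0.51722274 0.11768758] 0.12822074870645048 0.098845948701502
0.075 [0.51494797 0.11094454 0.075     ]
0.085 [0.5150436  0.11723388 0.085     ]
0.095 [0.51513924 0.12352323 0.095     ]
5.72 [0.5157 0.1161 0.0616] [ 1.207  1.211 -1.217] [ 0.3  0.6 -0.4] 0.458
```

>>> {"op": "arm_command", "data": {
  "targets": "2 1 -25 0 0 0;2 1 -42 0 0 0;2 1 -50 0 0 0;2 1 -53 0 0 0;2 1 -53 0 0 0;2 1 -53 0 0 0"
}}

```text
t: 6.22
tool_pos: [0.5205, 0.1187, 0.0115]
ee_rot: [1.211, 1.208, -1.208]
ft_force: [-0.3, 0.0, -0.4]
width: 0.454
```

>>> {"op": "arm_command", "data": {
  "targets": "0 0 0 0 0 0;0 0 0 0 0 0;0 0 0 0 0 0;0 0 0 0 0 0;0 0 20 0 0 0;0 0 55 0 0 0;0 0 95 0 0 0;0 0 130 0 0 0;-4 90 150 0 0 0;-4 100 150 0 0 0;-16 215 150 0 0 0;-16 215 150 0 0 0;-16 215 150 0 0 0;-16 215 150 0 0 0;-16 215 150 0 0 0",
  "fingers": 1
}}

```text
t: 7.47
tool_pos: [0.5013, 0.34, 0.1599]
ee_rot: [1.204, 1.217, -1.202]
ft_force: [0.5, -0.3, 0.0]
width: 0.997
```

```bash
python3 - <<'E'
from h import *
st(); c,im=look("wrist","w3"); t,im2=look("top","t3")
cv2.imwrite("pics/t3c.png",cv2.resize(im2[140:260,70:350],None,fx=2.8,fy=2.8))
print(proj(c,[.4992,.4214,.02]),proj(c,[.4992,.4214,.05]))
print(proj(t,[.5177,.1178,.031]))
E
```

```text
7.47 [0.5013 0.34   0.1599] [ 1.204  1.217 -1.202] [ 0.5 -0.3  0. ] 0.997
[251.29491851  74.80390486] [251.13448611  73.83313713]
[219.5554019  191.40774133]
```

View pics/w3v.png

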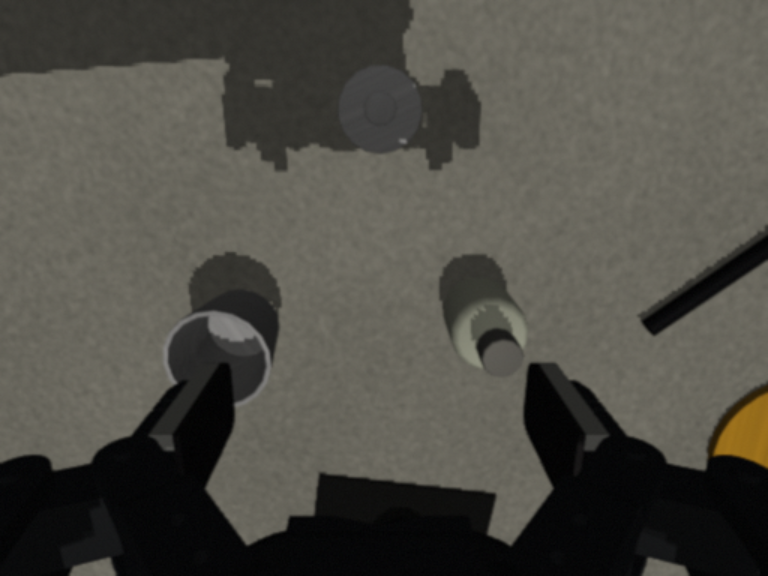

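View pics/t3c.png

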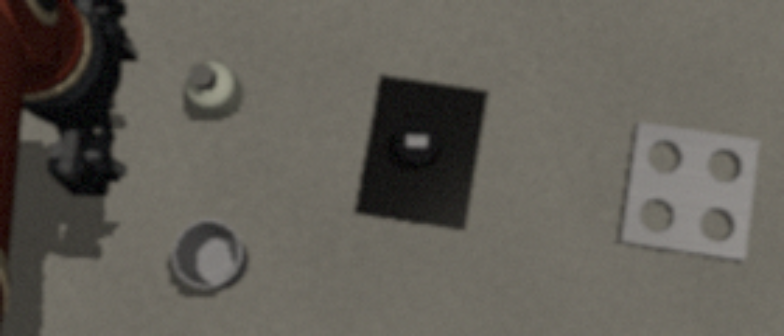

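The round mount now stands near the pad centre, with its insert at top-camera pixel (219,190). The wrist view shows the weight's stem at view pixel (380,108), the bottle cap at (502,357) and the cup rim at (218,358).

```bash
python3 - <<'E'
from h import *
z=np.load("pics/w3.npz");t=np.load("pics/t3.npz")
print("stem",ray(z,380/1.5,107.5/1.5,.05),"foot",ray(z,380/1.5,109/1.5,.02))
print("cap",ray(z,334.7,238,.075),"cup",ray(z,218/1.5,358/1.5,.055))
print("mount",ray(t,218.9,190.4,.031))
st()
E
```

```text
stem [0.5007788  0.42290024 0.05      ] foot [0.50083747 0.42305724 0.02      ]
cap [0.56326722 0.30351985 0.075     ] cup [0.41310933 0.29178588 0.055     ]
mount [0.52020396 0.11954085 0.031     ]
7.57 [0.5035 0.3333 0.1603] [ 1.208  1.208 -1.21 ] [ 0.3 -1.1  0.3] 1.003
```

>>> {"op": "arm_command", "data": {
  "targets": "-3 40 -20 0 0 0;-3 80 -50 0 0 0;-3 89 -85 0 0 0;-3 89 -110 0 0 0;-3 89 -125 0 0 0;-3 89 -132 0 0 0;-3 89 -135 0 0 0;-3 89 -135 0 0 0"
}}

```text
t: 8.23
tool_pos: [0.5021, 0.421, 0.0259]
ee_rot: [1.211, 1.206, -1.211]
ft_force: [-0.1, 0.8, 0.2]
width: 1.0
```

```bash
python3 - <<'E'
from h import *
st(); c,im=look("wrist","w4")
E
```

```text
8.23 [0.5021 0.421  0.0259] [ 1.211  1.206 -1.211] [-0.1  0.8  0.2] 1.0
```

View pics/w4v.png

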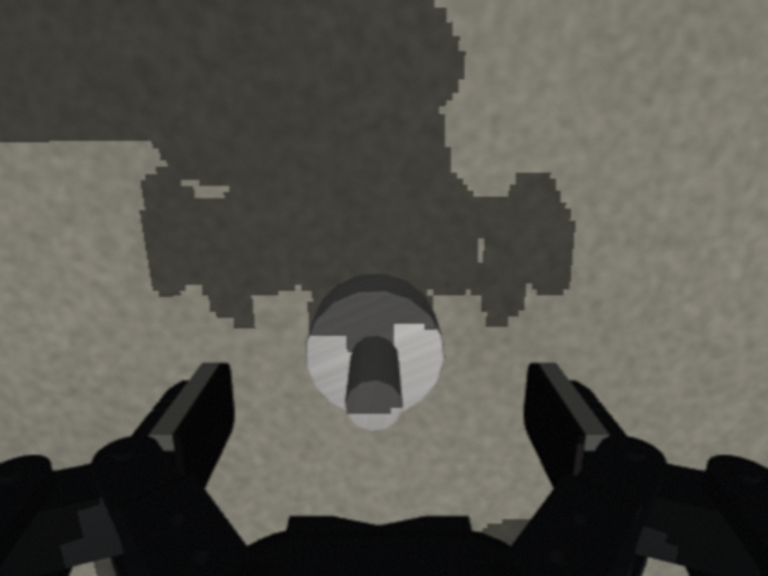

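The stem, at view pixel (375,405), is centred between the jaws. Checking the offset:

```bash
python3 - <<'E'
from h import *
z=np.load("pics/w4.npz"); print(ray(z,374.5/1.5,405.5/1.5,.05), ray(z,375/1.5,360/1.5,.02)); st()
E
```

```text
[0.50051551 0.42316552 0.05      ] [0.50048103 0.42168557 0.02      ]
8.28 [0.5024 0.4217 0.0268] [ 1.213  1.207 -1.21 ] [ 0.   0.1 -0.2] 0.999
```

>>> {"op": "arm_command", "data": {
  "targets": "-1 2 0 0 0 0;-1 2 0 0 0 0;-1 2 0 0 0 0;-1 2 0 0 0 0;-1 2 0 0 0 0;-1 2 0 0 0 0;-1 2 0 0 0 0;-1 2 0 0 0 0;-1 2 0 0 0 0;-1 2 0 0 0 0",
  "fingers": 0,
  "squeeze": 70
}}

```text
t: 9.12
tool_pos: [0.5002, 0.4251, 0.0259]
ee_rot: [1.21, 1.209, -1.209]
ft_force: [0.2, 0.0, 2.8]
width: 0.163
```

>>> {"op": "arm_command", "data": {
  "targets": "0 0 15 0 0 0;0 0 45 0 0 0;0 0 85 0 0 0;0 0 120 0 0 0;20 -304 120 0 0 0;20 -304 120 0 0 0;20 -304 120 0 0 0;20 -304 120 0 0 0;20 -304 120 0 0 0;20 -304 120 0 0 0;20 -304 120 0 0 0;20 -304 120 0 0 0;20 -304 120 0 0 0;20 -304 85 0 0 0;20 -304 70 0 0 0;20 -304 70 0 0 0;20 -304 70 0 0 0"
}}

```text
t: 10.53
tool_pos: [0.5183, 0.1217, 0.0942]
ee_rot: [1.206, 1.212, -1.212]
ft_force: [0.6, 1.1, -3.5]
width: 0.157
```

```bash
python3 - <<'E'
from h import *
st(); c,im=look("wrist","w5"); t,im2=look("scene","s5")
cv2.imwrite("pics/s5c.png",cv2.resize(im2[100:280,200:400],None,fx=3,fy=3))
E
```

```text
10.53 [0.5183 0.1217 0.0942] [ 1.206  1.212 -1.212] [ 0.6  1.1 -3.5] 0.157
```

View pics/w5v.png

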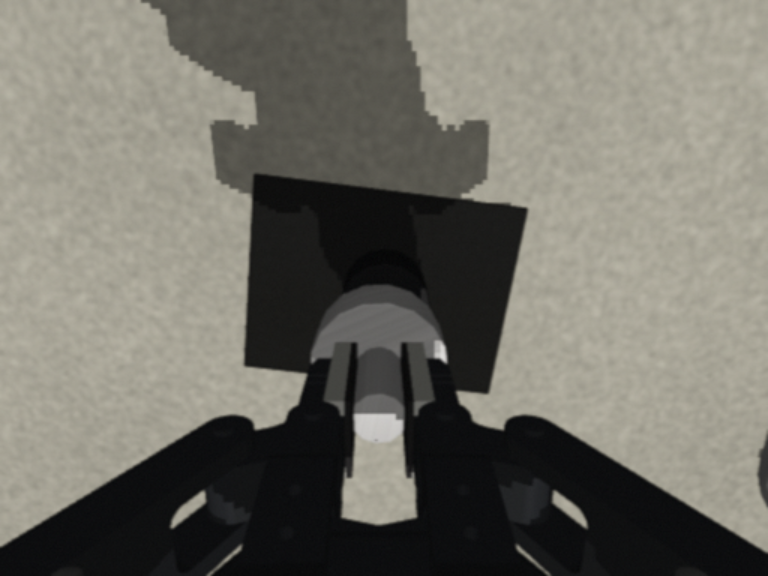

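View pics/s5c.png

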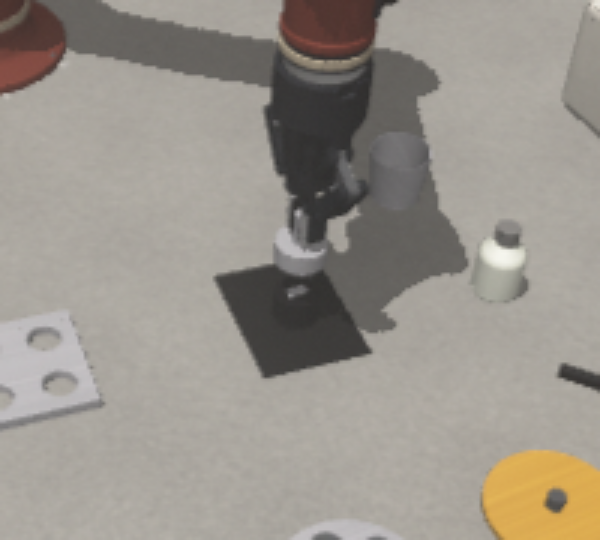

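```bash
python3 - <<'E'
from h import *
z=np.load("pics/w5.npz");s=np.load("pics/s5.npz");t=np.load("pics/t3.npz")
print("mount scene",ray(s,299.3,197.3,.031))
im=cv2.imread("pics/t3.png").max(2); sub=im[180:200,209:230]; m=(sub>75); ys,xs=np.nonzero(m); w=sub[m].astype(float)
print("mount top",xs.mean()+209,ys.mean()+180,ray(t,xs.mean()+209,ys.mean()+180,.031))
print("mount xedge",ray(z,386/1.5,285/1.5,.031))
print("stem",ray(z,378/1.5,418/1.5,.118)); st()
im=cv2.imread("pics/w5.png"); cv2.imwrite("pics/w5c.png",cv2.resize(np.clip(im[150:300,180:330].astype(int)*3,0,255).astype(np.uint8),None,fx=4,fy=4))
E
```

```text
mount scene [0.52246757 0.12032053 0.031     ]
mount top 218.40540540540542 189.94594594594594 [0.52131867 0.12081812 0.031     ]
mount xedge [0.52087248 0.12963522 0.031     ]
stem [0.51777687 0.11978203 0.118     ]
10.63 [0.5203 0.1216 0.096 ] [ 1.21   1.209 -1.208] [-0.7  0.  -2.5] 0.16
```

View pics/w5c.png

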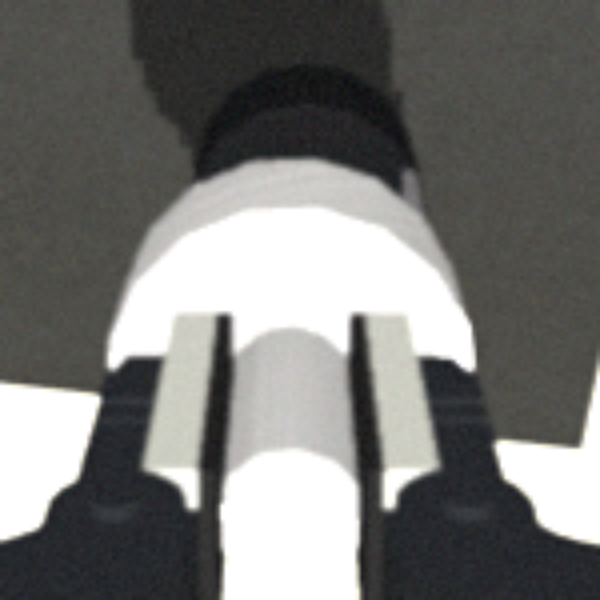

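```bash
python3 - <<'E'
from h import *
z=np.load("pics/w5.npz")
print("mount",ray(z,257,176.25,.031)-[0,.02,0],"weight",ray(z,253,189.5,.0685)-[0,.023,0])
E
```

```text
mount [0.52061717 0.11896883 0.031     ] weight [0.5180965  0.11921973 0.0685    ]
```

The held weight and the mount agree to within about 1.5 mm. I'll lower it gently.

>>> {"op": "arm_command", "data": {
  "targets": "1 0 -15 0 0 0;1 0 -26 0 0 0;1 0 -33 0 0 0;1 0 -36 0 0 0;1 0 -38 0 0 0;1 0 -38 0 0 0;1 0 -38 0 0 0;1 0 -38 0 0 0"
}}

```text
t: 11.3
tool_pos: [0.5211, 0.1209, 0.0579]
ee_rot: [1.21, 1.208, -1.209]
ft_force: [0.2, 0.3, -3.8]
width: 0.164
```

>>> {"op": "arm_command", "data": {
  "targets": "0 0 -1 0 0 0;0 0 -1 0 0 0;0 0 -2 0 0 0;0 0 -2 0 0 0;0 0 -2 0 0 0"
}}

```text
t: 11.72
tool_pos: [0.5213, 0.121, 0.0568]
ee_rot: [1.211, 1.209, -1.208]
ft_force: [-0.7, -0.0, 5.2]
width: 0.158
```

Contact is made: the force went from −3.8 to +5 N. I'll release, rise, and go view the bottle.

>>> {"op": "arm_command", "data": {
  "targets": "0 0 0 0 0 0;0 0 0 0 0 0;0 0 0 0 0 0;0 0 0 0 0 0;0 0 0 0 0 0;0 0 0 0 0 0;0 0 10 0 0 0;0 0 45 0 0 0;0 0 85 0 0 0;0 0 120 0 0 0;42 182 130 0 0 0;42 182 130 0 0 0;42 182 130 0 0 0;42 182 130 0 0 0;42 182 130 0 0 0;42 182 130 0 0 0;42 182 130 0 0 0",
  "fingers": 1
}}

```text
t: 13.13
tool_pos: [0.5622, 0.3044, 0.1855]
ee_rot: [1.207, 1.211, -1.207]
ft_force: [0.2, -0.9, 0.2]
width: 1.0
```

```bash
python3 - <<'E'
from h import *
st(); c,im=look("wrist","w6"); t,im2=look("top","t6");s,im3=look("scene","s6")
cv2.imwrite("pics/t6c.png",np.hstack([cv2.resize(im2[165:225,190:250],None,fx=6,fy=6),cv2.resize(im3[140:260,240:360],None,fx=3,fy=3)]))
print(proj(c,[.563,.3035,.075]))
E
```

```text
13.13 [0.5622 0.3044 0.1855] [ 1.207  1.211 -1.207] [ 0.2 -0.9  0.2] 1.0
[253.97618017 182.06422786]
```

View pics/w6v.png

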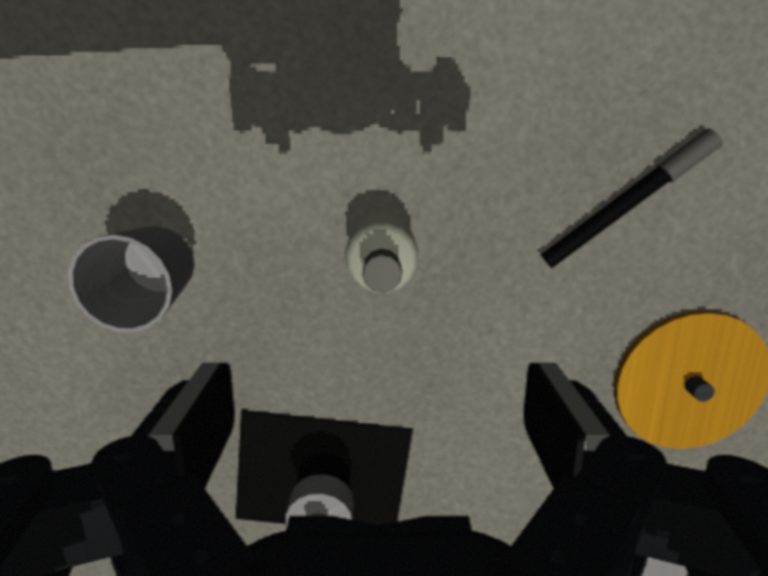

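View pics/t6c.png

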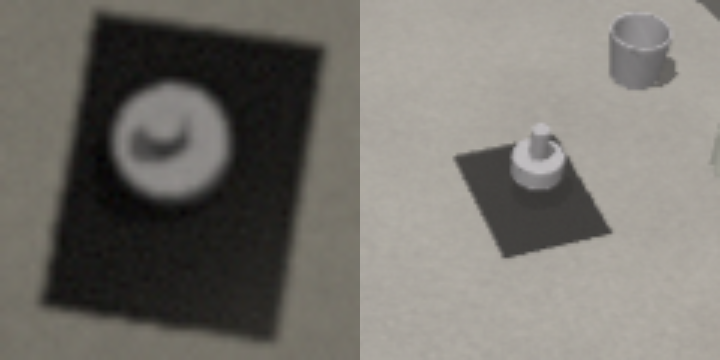

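The weight stands on the mount, its foot at top-camera pixel (218.5,188.7). The bottle cap is at wrist view pixel (382,272).

```bash
python3 - <<'E'
from h import *
z=np.load("pics/w6.npz");t=np.load("pics/t6.npz")
for d in (0,.5):print("weight foot",ray(t,218.5-d,188.7-d,.051))
print("cap",ray(z,382/1.5,272/1.5,.075),"shoulder",ray(z,381.5/1.5,258/1.5,.045)); st()
E
```

```text
weight foot [0.51985398 0.11881361 0.051     ]
weight foot [0.52106492 0.12008821 0.051     ]
cap [0.56354819 0.30410941 0.075     ] shoulder [0.56346305 0.30373612 0.045     ]
13.28 [0.563  0.3004 0.1858] [ 1.211  1.206 -1.212] [-0.6 -1.   0.2] 0.998
```

>>> {"op": "arm_command", "data": {
  "targets": "0 4 -35 0 0 0;0 4 -70 0 0 0;0 4 -105 0 0 0;0 4 -140 0 0 0;0 4 -160 0 0 0;0 4 -170 0 0 0;0 4 -170 0 0 0;0 4 -170 0 0 0"
}}

```text
t: 13.95
tool_pos: [0.5637, 0.306, 0.0164]
ee_rot: [1.211, 1.207, -1.21]
ft_force: [0.8, -1.1, -0.0]
width: 1.001
```

>>> {"op": "arm_command", "data": {
  "targets": "0 0 0 0 0 0;0 0 0 0 0 0;0 0 0 0 0 0;0 0 0 0 0 0;0 0 0 0 0 0;0 0 0 0 0 0;0 0 0 0 0 0;0 0 0 0 0 0",
  "fingers": 0,
  "squeeze": 40
}}

```text
t: 14.62
tool_pos: [0.5637, 0.3074, 0.0171]
ee_rot: [1.211, 1.209, -1.207]
ft_force: [-0.9, -0.5, 5.5]
width: 0.499
```

>>> {"op": "arm_command", "data": {
  "targets": "0 0 20 0 0 0;0 0 60 0 0 0;0 0 100 0 0 0;0 0 140 0 0 0;-60 -308 150 0 0 0;-60 -308 150 0 0 0;-60 -308 150 0 0 0;-60 -308 150 0 0 0;-60 -308 150 0 0 0;-60 -308 150 0 0 0;-60 -308 150 0 0 0;-60 -308 150 0 0 0;-60 -308 150 0 0 0;-60 -308 120 0 0 0;-60 -308 85 0 0 0;-60 -308 50 0 0 0;-60 -308 25 0 0 0;-60 -308 20 0 0 0;-60 -308 20 0 0 0;-60 -308 20 0 0 0"
}}

```text
t: 16.28
tool_pos: [0.5035, -0.001, 0.0362]
ee_rot: [1.21, 1.208, -1.208]
ft_force: [0.2, -0.6, -1.1]
width: 0.496
```

```bash
python3 - <<'E'
from h import *
st(); c,im=look("wrist","w7"); s,im3=look("scene","s7")
E
```

```text
16.28 [ 0.5035 -0.001   0.0362] [ 1.21   1.208 -1.208] [ 0.2 -0.6 -1.1] 0.496
```

View pics/w7v.png

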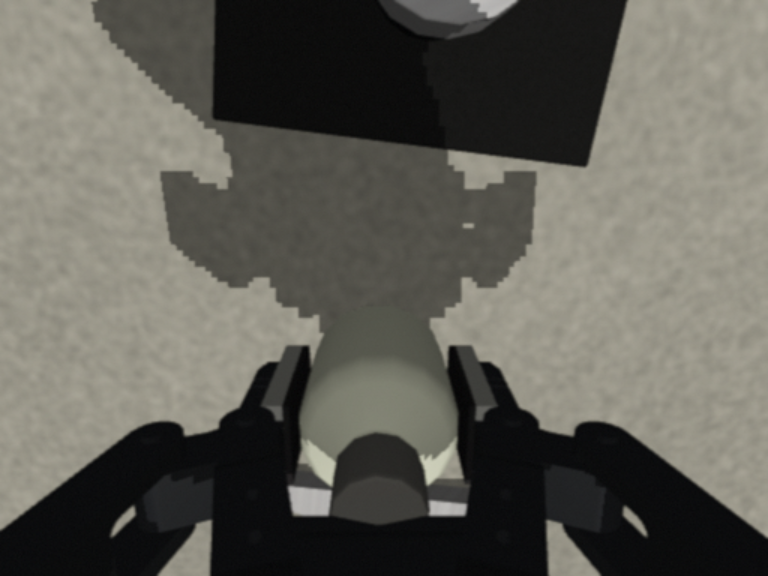

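View pics/s7v.png

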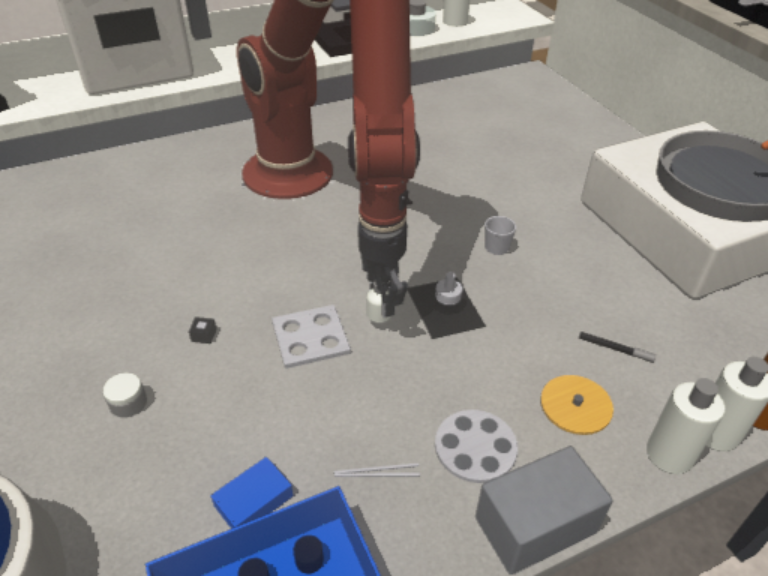

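The bottle hangs upright between the pad and plate. I'll lower it until it touches.

>>> {"op": "arm_command", "data": {
  "targets": "0 0 -10 0 0 0;0 0 -16 0 0 0;0 0 -19 0 0 0;0 0 -20 0 0 0;0 0 -20 0 0 0;0 0 -20 0 0 0"
}}

```text
t: 16.88
tool_pos: [0.5027, -0.0009, 0.017]
ee_rot: [1.211, 1.21, -1.208]
ft_force: [-3.2, 0.7, 13.8]
width: 0.499
```

>>> {"op": "arm_command", "data": {
  "targets": "0 0 0 0 0 0;0 0 0 0 0 0;0 0 0 0 0 0;0 0 0 0 0 0;0 0 0 0 0 0;0 0 0 0 0 0;0 0 20 0 0 0;0 0 60 0 0 0;0 0 100 0 0 0;0 0 140 0 0 -7;0 -424 150 0 0 -97;0 -424 150 0 0 -97;0 -424 150 0 0 -97;0 -424 150 0 0 -97;0 -424 150 0 0 -97;0 -424 150 0 0 -97;0 -424 150 0 0 -97;0 -424 150 0 0 -97;0 -424 150 0 0 -97;0 -424 150 0 0 -97",
  "fingers": 1
}}

```text
t: 18.55
tool_pos: [0.5025, -0.4191, 0.165]
ee_rot: [2.121, 0.206, -2.121]
ft_force: [0.5, -0.8, 0.3]
width: 0.997
```

>>> {"op": "arm_command", "data": {
  "targets": "0 0 0 0 0 -7;0 0 0 0 0 -14;0 0 0 0 0 -21;0 0 0 0 0 -21;0 0 0 0 0 -21"
}}

```text
t: 18.97
tool_pos: [0.5027, -0.4172, 0.1646]
ee_rot: [-2.134, 0.176, 2.136]
ft_force: [-0.0, 0.0, -0.1]
width: 1.002
```

```bash
python3 - <<'E'
from h import *
from scipy.spatial.transform import Rotation as Ro
s=st(); M=Ro.from_rotvec(s["ee_rot"]).as_matrix(); print("y axis",M[:,1].round(3))
c,im=look("wrist","w8"); t,im2=look("top","t8")
cv2.imwrite("pics/t8c.png",cv2.resize(im2[140:260,190:470],None,fx=2.8,fy=2.8))
print(proj(c,[.5025,-.4245,.042]))
E
```

```text
18.97 [ 0.5027 -0.4172  0.1646] [-2.134  0.176  2.136] [-0.   0.  -0.1] 1.002
y axis [-0.164 -0.986 -0.   ]
[261.98011987 173.89883015]
```

View pics/w8v.png

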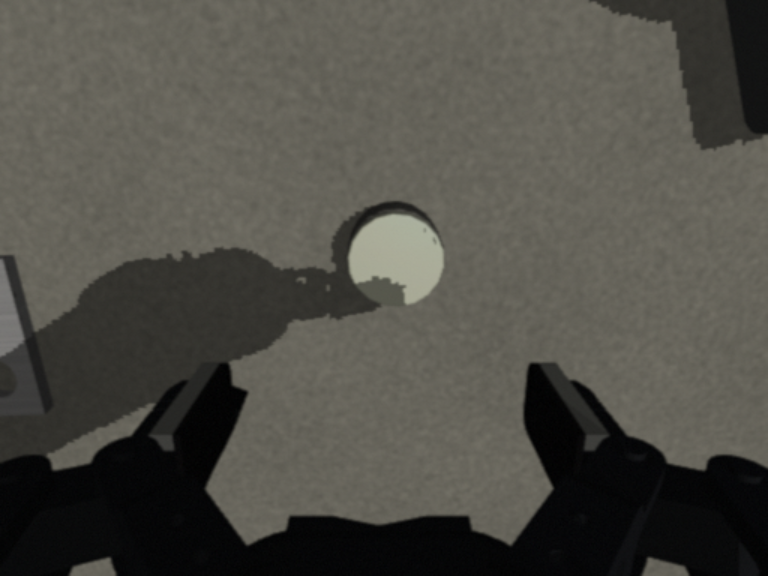

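View pics/t8c.png

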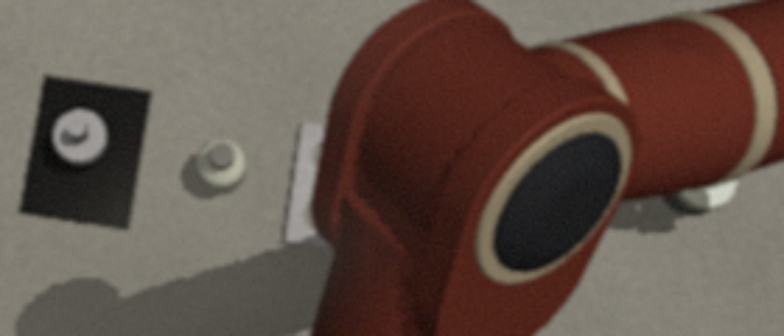

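The bottle stands between pad and plate, and the stack is unchanged. The jar lid is at wrist view pixel (396,260).

```bash
python3 - <<'E'
from h import *
z=np.load("pics/w8.npz");t=np.load("pics/t8.npz")
print("jar",ray(z,264,173.3,.042)); 
b=ray(t,220/2.8+190,157/2.8+140,.075);print("bottle cap",b); st()
E
```

```text
jar [ 0.50273186 -0.42623168  0.042     ]
bottle cap [ 0.49983549 -0.0028414   0.075     ]
19.07 [ 0.5028 -0.4173  0.1651] [-2.135  0.177  2.135] [-0.1  0.3 -0.1] 0.999
```

>>> {"op": "arm_command", "data": {
  "targets": "0 -8 -35 0 0 2.5;0 -8 -70 0 0 2.5;0 -8 -105 0 0 2.5;0 -8 -135 0 0 2.5;0 -8 -150 0 0 2.5;0 -8 -157 0 0 2.5;0 -8 -158 0 0 2.5;0 -8 -158 0 0 2.5"
}}

```text
t: 19.73
tool_pos: [0.5033, -0.4267, 0.0086]
ee_rot: [-2.16, 0.136, 2.156]
ft_force: [0.2, -0.2, -0.4]
width: 0.999
```

>>> {"op": "arm_command", "data": {
  "targets": "0 0 0 0 0 0;0 0 0 0 0 0;0 0 0 0 0 0;0 0 0 0 0 0;0 0 0 0 0 0;0 0 0 0 0 0;0 0 0 0 0 0;0 0 0 0 0 0",
  "fingers": 0,
  "squeeze": 40
}}

```text
t: 20.4
tool_pos: [0.5036, -0.4268, 0.0094]
ee_rot: [-2.161, 0.137, 2.155]
ft_force: [0.2, 1.1, 6.1]
width: 0.639
```

>>> {"op": "arm_command", "data": {
  "targets": "0 0 20 0 0 0;0 0 60 0 0 0;0 0 90 0 0 0;82 291 100 0 0 0;82 291 100 0 0 0;82 291 100 0 0 0;82 291 100 0 0 0;82 291 100 0 0 0;82 291 100 0 0 0;82 291 100 0 0 0;82 291 100 0 0 0;82 291 100 0 0 0;82 291 70 0 0 0;82 291 45 0 0 0;82 291 35 0 0 0;82 291 35 0 0 0;82 291 35 0 0 0"
}}

```text
t: 21.82
tool_pos: [0.5844, -0.136, 0.0425]
ee_rot: [-2.156, 0.137, 2.157]
ft_force: [0.0, -0.4, -0.6]
width: 0.641
```

```bash
python3 - <<'E'
from h import *
st(); c,im=look("wrist","w9"); s,im3=look("scene","s9")
print(proj(c,[.5858,-.1356,.07]))
E
```

```text
21.82 [ 0.5844 -0.136   0.0425] [-2.156  0.137  2.157] [ 0.  -0.4 -0.6] 0.641
[252.98430022 273.70034626]
```

View pics/w9v.png

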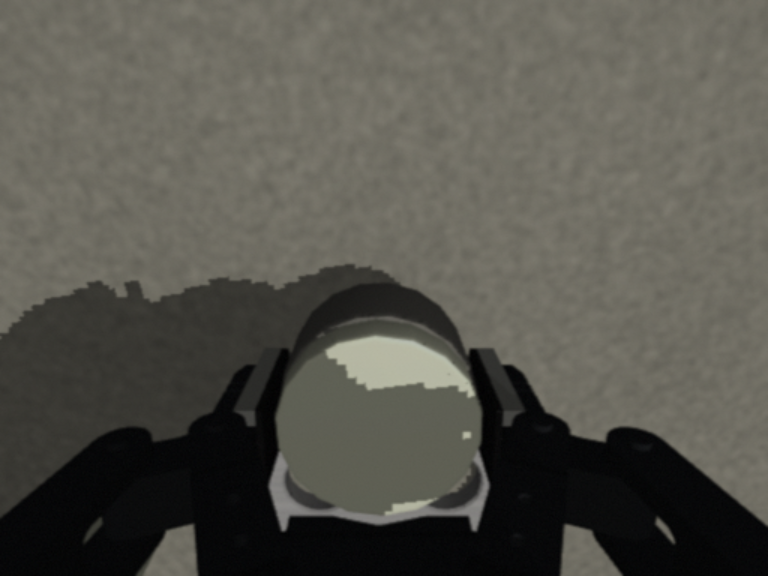

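View pics/s9v.png

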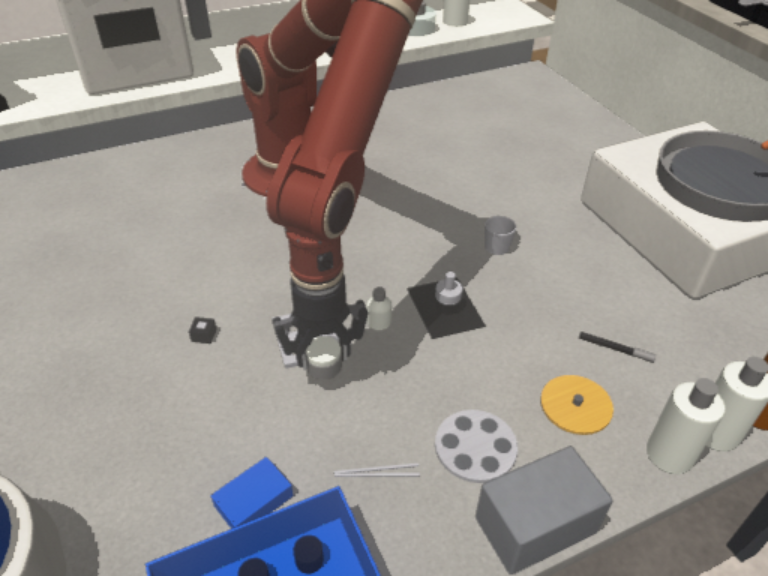

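```bash
python3 - <<'E'
from h import *
z=np.load("pics/w9.npz"); print(ray(z,252.7,284,.0755)); st()
E
```

```text
[ 0.58480381 -0.1353458   0.0755    ]
21.92 [ 0.5855 -0.1361  0.0438] [-2.16   0.137  2.154] [ 0.1 -0.6 -1.2] 0.636
```

>>> {"op": "arm_command", "data": {
  "targets": "0 0 -15 0 0 0;0 0 -27 0 0 0;0 0 -33 0 0 0;0 0 -35 0 0 0;0 0 -35 0 0 0;0 0 -35 0 0 0"
}}

```text
t: 22.42
tool_pos: [0.5847, -0.1342, 0.0091]
ee_rot: [-2.156, 0.132, 2.156]
ft_force: [-3.2, 2.0, 8.7]
width: 0.641
```

Contact is made. I'll release, rise, and clear the view.

>>> {"op": "arm_command", "data": {
  "targets": "0 0 0 0 0 0;0 0 0 0 0 0;0 0 0 0 0 0;0 0 0 0 0 0;0 0 0 0 0 0;0 0 20 0 0 0;0 0 60 0 0 0;0 0 100 0 0 0;0 0 140 0 0 0;0 0 180 0 0 0;0 0 210 0 0 0;-60 -320 210 0 0 0;-60 -320 210 0 0 0;-60 -320 210 0 0 0;-60 -320 210 0 0 0;-60 -320 210 0 0 0;-60 -320 210 0 0 0;-60 -320 210 0 0 0;-60 -320 210 0 0 0;-60 -320 210 0 0 0",
  "fingers": 1
}}

```text
t: 24.08
tool_pos: [0.5177, -0.464, 0.2172]
ee_rot: [-2.149, 0.157, 2.158]
ft_force: [-0.7, -1.4, 0.7]
width: 0.998
```

>>> {"op": "arm_command", "data": {
  "targets": "-180 -110 0 0 0 0;-180 -110 0 0 0 0;-180 -110 0 0 0 0;-180 -110 0 0 0 0;-180 -110 0 0 0 0;-180 -110 0 0 0 0;-180 -110 0 0 0 0"
}}

```text
t: 24.67
tool_pos: [0.3397, -0.5668, 0.2179]
ee_rot: [-2.151, 0.145, 2.155]
ft_force: [0.6, -0.6, -0.7]
width: 0.999
```

```bash
python3 - <<'E'
from h import *
st(); t,im2=look("top","t10");s,im3=look("scene","s10",1.5)
cv2.imwrite("pics/t10c.png",cv2.resize(im2[140:260,190:390],None,fx=4,fy=4,interpolation=cv2.INTER_CUBIC))
st()
E
```

```text
24.67 [ 0.3397 -0.5668  0.2179] [-2.151  0.145  2.155] [ 0.6 -0.6 -0.7] 0.999
24.77 [ 0.3458 -0.564   0.2169] [-2.158  0.132  2.155] [-0.3 -0.4  0.9] 1.003
```

View pics/t10c.png

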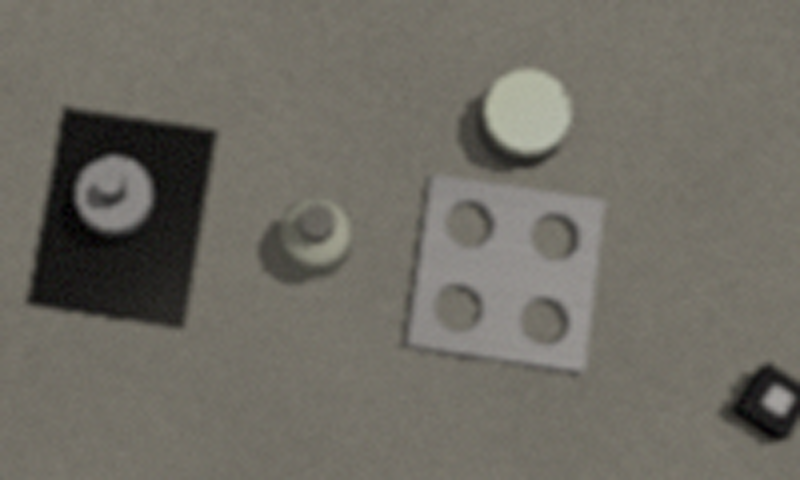

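View pics/s10v.png

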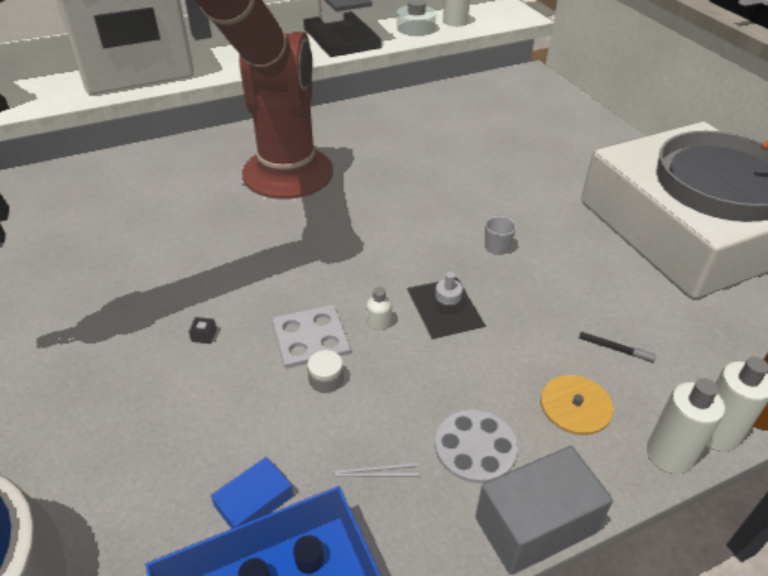

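All four are standing in place. The top view crop shows the jar lid at (528,112), cap (316,222), foot (114,194) and square mount insert (778,400). Now the final numbers.

```bash
python3 - <<'E'
from h import *
t=np.load("pics/t10.npz")
f=lambda u,v,z: ray(t,u/4+190-.4,v/4+140-.4,z)[:2]
def quad(P,z):
    w=np.array([f(*p,z) for p in P]); d=w[0]+w[1]-w[2]-w[3]; return w.mean(0),np.arctan2(d[1],d[0])
pad,a=quad([(64,107),(216,130),(184,327),(30,302)],.003); pl,b=quad([(432,176),(606,200),(583,373),(408,345)],.01)
print("pad",pad,a,"plate",pl,b)
def loc(o,a,p): d=p-o; return np.array([d@[np.cos(a),np.sin(a)],d@[-np.sin(a),np.cos(a)]]).round(4)
L=pad-pl; a=b=np.arctan2(-L[0],L[1]); print("line yaw",a,np.linalg.norm(L))
w=f(114,194,.051); j=f(528,112,.042); bo=f(316,222,.075)
print("weight in pad",loc(pad,a,w)); print("jar in plate",loc(pl,b,j)); print("bottle in pad",loc(pad,a,bo),np.linalg.norm(bo-pad),np.linalg.norm(bo-pl)); print("sq",f(778,400,.026))
s=cv2.imread("pics/s10.png"); cv2.imwrite("pics/s10c.png",cv2.resize(s[170:240,255:345],None,fx=8,fy=8,interpolation=cv2.INTER_CUBIC))
E
```

```text
pad [0.51884498 0.11779715] -0.11598477703750695 plate [ 0.48768358 -0.12372501] -0.13173744271358642
line yaw -0.1283120343951267 0.24352409887307747
weight in pad [0.0022 0.0024]
jar in plate [0.0955 0.0034]
bottle in pad [-0.0011 -0.1218] 0.12179228996530399 0.12174137448597748
sq [ 0.41083226 -0.2857515 ]
```

View pics/s10c.png

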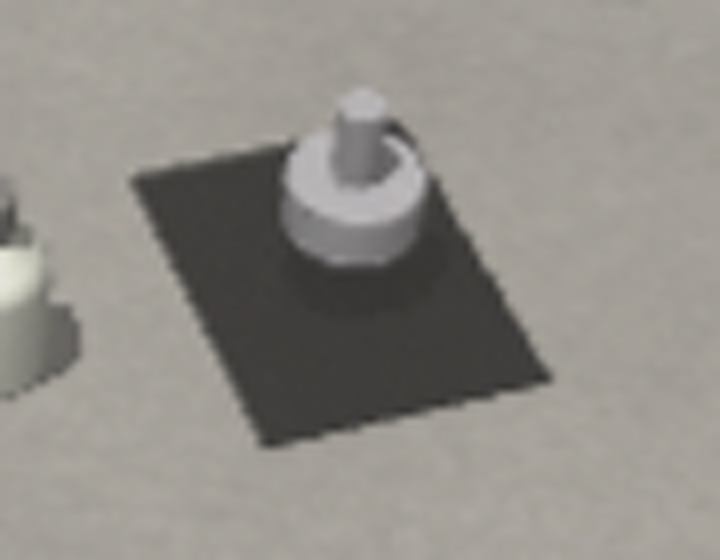

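```bash
python3 -c "
from plant import bot
print(bot.close_job())"
```

```text
the job is handed in; nothing more can be done
None
```

All four pieces are set out and the job is handed in at about 25 s of the 109 s allowed; no verdict was reported. I moved the mount to the pad, the weight onto the mount by its stem, the bottle to the midpoint, and the jar behind the plate.

| Item | Last measurement (top camera) | Limit |
|---|---|---|
| Weight | about 3 mm from the pad centre | – |
| Bottle, from the pad–plate line | 1 mm | 15 mm |
| Bottle, from each centre | 122 mm | 136 mm |
| Jar, behind the plate centre | 95.5 mm (12.5 mm gap) | 80–116 mm |
| Jar, sideways | 3 mm off the middle | 15 mm |

- **Mount:** it was about 3 mm off the pad centre before the weight hid it. The weight looked within 1.5 mm of it before lowering. After that I could only judge the stack by eye, and it stood upright and centred in the scene view.
- **Not to be moved:** the square mount is within 2 mm of where it started. I checked the cup only by eye, and it looked in place.
- **Disagreement:** the plate's yaw came out at −0.109 rad in the first picture and −0.132 rad in the last. That moves the jar by about 2 mm, well inside its limits.

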